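Gauge the zero gap of a block-printing press

TASK

Check the zero gap of the block-printing press: turn the dial knob on top clockwise back to its zero stop, then pick up the taper feeler blade by its blue grip and slide its thin nose, flat on the bed and square to the press, in under the front edge of the platen until it drags snugly and has just lifted the platen a millimetre or two off its seat. Do not jack the platen up or knock the other things about. Finish while still gripping the blade and holding it still at that depth, so that I can read the gap off it.

Things in the scene. Friction and masses are not known exactly. Their poses are not given: they have to be found in the camera images.
- press: green benchtop screw press, fixed. Origin on the table under the middle of its base; +x from its front (robot side) to its back, y across, z up. Base 220 (x) x 240 (y) mm, 40 mm high; columns 22 mm thick at y = +-102 mm carry a crosshead 56 (x) x 240 (y) mm, 160 to 195 mm above the table (nuts over the columns to 205). Between them hangs the platen
- lip (a point): middle of the platen's lower front edge with the dial at zero and the platen unlifted: a fixed point of the press, at x = -70 mm, 61 mm above the table; axes as the press. The platen is a flat aluminium plate, 140 (x) x 160 (y) x 14 mm, over the press's origin
- bed: press bed: a fixed flat steel plate, 190 (x) x 170 (y) x 15 mm, on the base under the platen; axes as the press. Origin mid underside: upper face 15 mm above it, front edge 95 mm before it and 35 mm in front of the platen's. It lies on packing of unknown thickness: with the dial at zero the gap to the platen is 4 to 6 mm, different at every start
- dial_knob (a joint): angle of the black dial knob on top of the crosshead, rad. 0 = zero stop: the knob's white mark points to the red mark at the front and its bar lies along the press's x. Grows counter-clockwise from above (stop at 1.6); starts at 0.6 to 1.3. Turning back lowers the platen 3.2 mm per rad. Takes about 0.1 N m, stays where left, does not rise or sink
- knob_grip (a point): on the knob's axis, 28 mm above the knob's underside, 11 mm below the top of its grip bar. The bar, 60 mm long and 13 mm wide, stands free from 8 to 39 mm above the underside, over a grey 58 mm disc; this point's x axis runs along the bar (at joint value 0: the press's +x) and turns with it
- platen (a joint): how far something under the platen has lifted it straight up off its seat on the screw, m. 0 = hanging on its seat. Springs press it down with 1 N at 0 and 2 N more per mm of lift. A snug blade lifts it 1 to 3 mm and then takes about 4 to 9 N to push along; beyond that the platen is being jacked up
- blade: taper feeler blade, about 130 g, lying flat on the table left or right of the press. Origin on its flat underside below the middle of its grip; +x to the thin nose, z up. Blue upright grip 56 (x) x 18 (y) x 32 (z) mm, centred over the origin; from it a steel wedge 22 mm wide runs from x = 28 to 112 mm, flat below, its top sloping from 10 mm high at the grip to 2 mm at the nose
- nose (a point): the blade's thin end: 112 mm ahead of the blade's origin, 1 mm above its underside, same axes
- gouge: bystander: a red-handled lino gouge, 125 mm long, 29 mm high, lying on the table; origin under the joint of handle and steel, its steel points along +x
- wood_gouge: bystander: a wooden-handled lino gouge, same size
- tape: bystander: a roll of cream masking tape lying flat, 104 mm across, 24 mm high
- marker: bystander: a grey marker pen with a black cap, 130 mm long, 13 mm thick, lying on the table
- ink_red: bystander: a red ink jar, 68 mm across, 75 mm high
- ink_green: bystander: a green ink jar, same size
- lino_block: bystander: a cream carving block, 100 x 75 x 22 mm
- brayer: bystander: an ink roller with a dark wooden handle, resting on the glass inking slab
Not all that is in view belongs to the job. Leave any green look-alike of the blade alone.

How it is judged:
By the outcome, as a careful person would: the job done as asked, in the order asked, and still so for the second after the job is handed in, while the arm keeps its last pose, push and grip.
It also fails if it takes over 64 s, if anything falls off the work surface, if the arm or the gripper's body presses on something with over 40 N, if the wrist force passes 120 N, or if a joint passes its speed limit or range.

ROBOT

A 6-joint arm with a two-finger parallel gripper is mounted at the origin on the work surface. World frame = base frame: x ahead of the robot, y to its left, z up, the work surface at z = 0. Lengths are in mm, angles in rad, forces in N, time in s.
With the tool pointing down it reaches from about 350 to 775 mm from the base axis. Payload 7.3 kg.
Tool frame: the origin (TCP) lies at the very end of the fingers, on their centre line; the grasp point (between the pads) lies 19 mm behind it; z points along the fingers, y is the line along which they close (so a half turn about z gives the same grasp; the last joint's range is limited). The gripper opens to 92 mm and grips with 3 to 60 N. Pads are 19 mm wide; open, the fingers measure 130 mm over their backs; the gripper's body (75 mm by 190 mm) begins 47 mm behind the grasp point.
Start: joints at [-1.377, 0.342, 1.524, -0, 1.275, -0.146], TCP at [175.005, -494.993, 226.741] pointing down, gripper open.
Joint ranges: [-2.53, 2.53], [-0.77, 2.02], [0.04, 2.7], [-1, 4.14], [0.28, 2.66], [-3.11, 3.11]. Speed limits (rad/s): [2.57, 2.57, 3.14, 3.14, 3.14, 3.14].

INTERFACE

Orientations are given as [roll, pitch, yaw] about the fixed x, y, z axes, in that order (R = Rz(yaw) Ry(pitch) Rx(roll)).
In Python, from plant import get_obs, capture, close_job gives the robot as it stands. The module is installed in compiled form; this text tells all that it offers.
- The arm moves only by the shell command python3 -m handwheel 'ROWS'. ROWS is JSON, a list of rows, each a list of 3 entries, a list of its own where there are three numbers: the turn, a rotation vector about the tool's x, y, z in degrees, then the shift along the tool's x, y, z in m, then the opening, from 0 (shut) to 1 (fully open). A call has 1 to 12 rows; each row is the pose to reach, as a shift and turn from the pose commanded when the call began, along the tool's axes at that moment; what a row does not reach only later rows make up. A row lasts 1/10 s, in which the tool goes at most 50 mm and 8.59 degrees, less where a joint would pass 70% of its speed; a pose out of reach is approached as far as the arm can. A call with a gripper value outside its range is refused whole. The fingers move at their own pace and stop on an object; the grip force is fixed at half the most. Time passes only in rows, so rows that repeat a pose let the fingers close. It gives the time, the measured TCP pose, the force, the opening and the grip force at its end, in the units of the state.
- get_obs(): the state, without advancing time (a new reading comes with each control period).
- capture(name): name is "scene" or "top" or "wrist"; returns a dict with "image" (384x512x3 uint8, red, green, blue), "depth" (384x512 float32, mm along the optical axis (not along the pixel's ray), 0 where there is no reading), "fx", "fy", "cx", "cy" (pixels), "camera_from_world" (4x4, takes a point from world to camera coordinates). Camera axes: x right, y down, z forward; pixel columns grow to the right and rows downward; lengths in mm; the calibration is good to about 2 mm. A picture is of the moment at which its call begins.
- close_job(): hands the job in; it is judged then, once.
The state is a dict: "time": time; "joint_positions": joint angles; "dq": joint speeds; "tau": joint torques, N m; "tool_pos": TCP position; "tcp_rot": TCP orientation; "contact_force": force on the tool from outside, world axes, zero at the start; "moment": the same for the moment, N m; "grip_width": finger opening in mm; "finger_force": force on a finger pad.
Only numpy, scipy, OpenCV 4.12 (cv2) and the standard library are available. Lean on these libraries where they do the work, as an engineer would, in place of code of your own. Each camera call takes 0.05 s, during which the arm holds its last target. There are 200 camera calls.

## Working session

There is one attempt and no reset: what is moved stays moved. The work goes in short steps, Python scripts to look and compute and a shell command to move; the robot and the scene stay as the last step left them, time stands still between calls to the robot, and variables do not carry over. Pictures are saved under pics/ and viewed, at most 10 in all, crops included, and the job is handed in when it is done.

```bash
mkdir -p pics; cat > h.py <<'E'
import numpy as np, cv2
from plant import get_obs, capture, close_job
def shot(n,f=None):
    c=capture(n)
    if f: cv2.imwrite('pics/'+f,c['image'][:,:,::-1])
    return c
def pts(c):
    d=c['depth'];v,u=np.mgrid[:d.shape[0],:d.shape[1]]
    p=np.stack([(u-c['cx'])/c['fx']*d,(v-c['cy'])/c['fy']*d,d],-1)
    T=np.linalg.inv(c['camera_from_world'])
    return p@T[:3,:3].T+T[:3,3]
def ray(c,u,v,z):
    T=np.linalg.inv(c['camera_from_world'])
    r=T[:3,:3]@np.array([(u-c['cx'])/c['fx'],(v-c['cy'])/c['fy'],1])
    return T[:3,3]+r*(z-T[2,3])/r[2]
E
python3 - <<'E'
from h import *
import pickle
a=shot('scene','s1.png');b=shot('top','t1.png')
pickle.dump((a,b),open('c1.pkl','wb'))
o=get_obs();print({k:np.round(v,3) for k,v in o.items()})
for c in(a,b):print(np.round(np.linalg.inv(c['camera_from_world']),3),c['fx'])
E
```

```text
{'time': np.float64(0.1), 'joint_positions': array([-1.377,  0.343,  1.525, -0.   ,  1.275, -0.146]), 'dq': array([ 0.002, -0.001, -0.002,  0.001,  0.001,  0.002]), 'tau': array([ 2.0000e-03, -4.3201e+01, -2.4469e+01,  7.2000e-02,  5.3000e-02,
       -0.0000e+00]), 'tool_pos': array([ 174.956, -494.645,  226.144]), 'tcp_rot': array([-3.14, -0.  ,  0.34]), 'contact_force': array([ 0.067,  0.72 , -0.126]), 'moment': array([-0.046,  0.013, -0.092]), 'finger_force': np.float64(0.0), 'grip_width': np.float64(91.896)}
[[-5.570000e-01  5.010000e-01 -6.630000e-01  1.421056e+03]
 [ 8.300000e-01  3.140000e-01 -4.610000e-01  6.871050e+02]
 [-2.300000e-02 -8.070000e-01 -5.910000e-01  9.373920e+02]
 [ 0.000000e+00  0.000000e+00  0.000000e+00  1.000000e+00]] 445.883836614677
[[ 0.000000e+00 -9.940000e-01  1.080000e-01  4.116040e+02]
 [-1.000000e+00 -0.000000e+00  1.000000e-03  3.706100e+01]
 [-1.000000e-03 -1.080000e-01 -9.940000e-01  1.292101e+03]
 [ 0.000000e+00  0.000000e+00  0.000000e+00  1.000000e+00]] 395.49098130380827
```

View pics/s1.png

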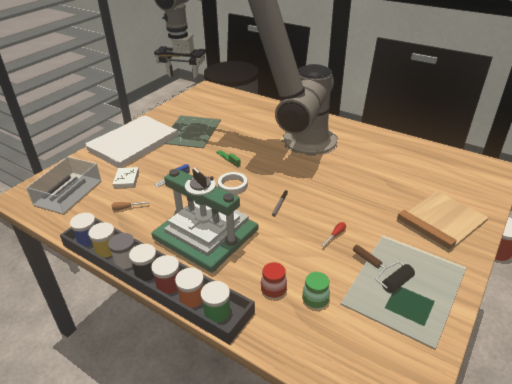

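View pics/t1.png

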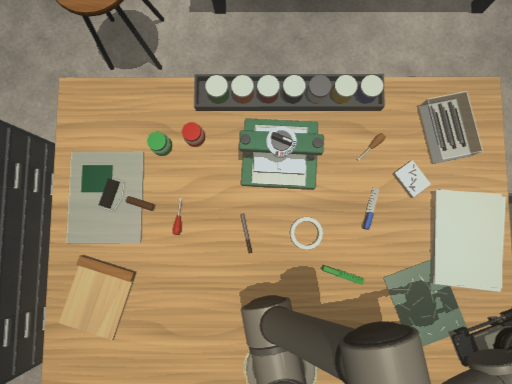

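The top view shows the press around (280,153) with the knob at (282,141). The blade's blue grip is at (367,218) with its nose up at (374,190), the tape is at (306,233), and the green look-alike is at (342,274).

```bash
cat > m.py <<'E'
from h import *
import pickle
a,b=pickle.load(open('c1.pkl','rb'))
P=pts(b);im=b['image'].astype(int);hsv=cv2.cvtColor(b['image'],cv2.COLOR_RGB2HSV)
v,u=np.mgrid[:384,:512]
roi=(u>230)&(u<335)&(v>112)&(v<195)
def rect(m,n):
    q=P[m][:,:2].astype(np.float32);r=cv2.minAreaRect(q);print(n,m.sum(),np.round(r[0],1),np.round(r[1],1),round(r[2],2),'zmed',np.median(P[m][:,2]).round(1))
g=(hsv[...,0]>50)&(hsv[...,0]<95)&(hsv[...,1]>80)
rect(roi&g&(P[...,2]>25)&(P[...,2]<50),'base')
rect(roi&(P[...,2]>150)&(P[...,2]<215)&g,'cross')
rect(roi&(P[...,2]>30)&(P[...,2]<50),'baseall')
k=roi&(P[...,2]>212);print('z hist',np.histogram(P[k][:,2],bins=12))
rect(k,'knob')
dark=k&(im.sum(-1)<200);rect(dark,'bar')
bl=(hsv[...,0]>100)&(hsv[...,0]<130)&(hsv[...,1]>120)&(u>350)&(u<390)&(v>180)&(v<235)
rect(bl,'blue')
st=(u>355)&(u<385)&(v>180)&(v<235)&(P[...,2]>1.5)&(P[...,2]<60);rect(st,'blade?')
top=bl&(P[...,2]>25);rect(top,'bluetop')
# scene
P2=pts(a);v2,u2=v,u;i2=a['image'].astype(int)
h2=cv2.cvtColor(a['image'],cv2.COLOR_RGB2HSV)
k2=(P2[...,2]>212)&(u2>175)&(u2<225)&(v2>160)&(v2<210)
print('scene knob z',np.histogram(P2[k2][:,2],bins=12), np.round(P2[k2].mean(0),1))
d2=k2&(i2.sum(-1)<200)
q=P2[d2];print(np.round(cv2.minAreaRect(q[:,:2].astype(np.float32)),1) if 0 else cv2.minAreaRect(q[:,:2].astype(np.float32)),q[:,2].max())
s=cv2.resize(b['image'][110:240,230:390],(800,650),interpolation=cv2.INTER_CUBIC)[:600]
cv2.imwrite('pics/tz.png',s[:,:,::-1])
E
python3 m.py
```

```text
base 435 [700.4   1.5] [230.9 171.9] 85.57 zmed 41.1
cross 520 [677.2   2. ] [229.2  47.5] 87.09 zmed 196.1
baseall 1360 [677.4   1.9] [240.1 221.5] 86.83 zmed 40.9
z hist (array([205,   0,   0,   0,   0,   0,   0,   0,   0,   0,   0,  37]), array([ 212.1275164 ,  302.1253138 ,  392.1231112 ,  482.12090861,
        572.11870601,  662.11650341,  752.11430082,  842.11209822,
        932.10989562, 1022.10769303, 1112.10549043, 1202.10328783,
       1292.10108524]))
knob 242 [557.6   3.6] [ 59.1 293.7] 88.47 zmed 239.2
bar 58 [6.755e+02 4.000e-01] [53.1 12.2] 67.64 zmed 231.6
blue 53 [ 459.4 -282.4] [12.2 48.5] 73.23 zmed 34.2
blade? 882 [ 503.3 -295.3] [ 93.7 175.2] 88.99 zmed 4.2
bluetop 53 [ 459.4 -282.4] [12.2 48.5] 73.23 zmed 34.2
scene knob z (array([158,   0,   0,   0,   0,   0,   0,   0,   0,   0,   0,  14]), array([212.24018802, 272.66953222, 333.09887641, 393.52822061,
       453.95756481, 514.386909  , 574.8162532 , 635.2455974 ,
       695.67494159, 756.10428579, 816.53362999, 876.96297419,
       937.39231838])) [744.5  60.2 287.7]
((1037.8336181640625, 342.4850769042969), (1030.2823486328125, 31.744384765625), 43.728919982910156) 937.392318382035
```

View pics/tz.png

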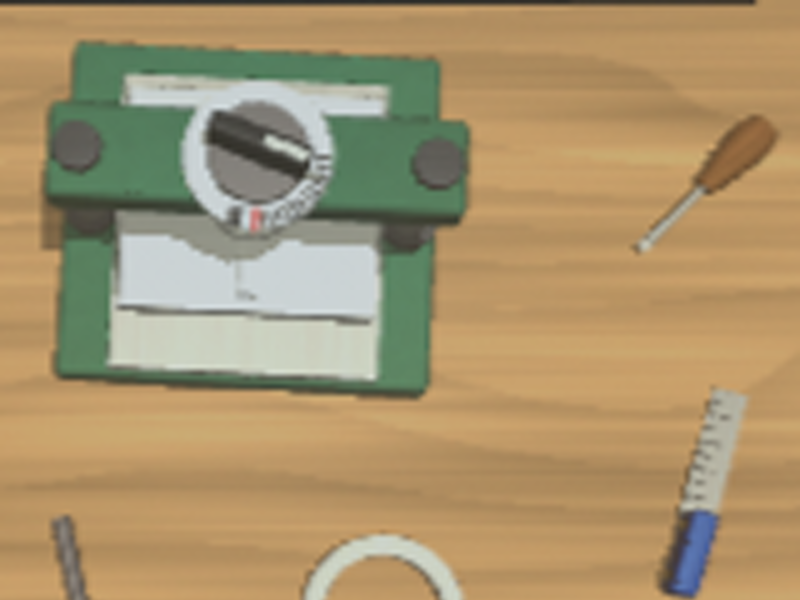

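The zoomed crop shows the press yawed about -3°. The white knob mark points right and slightly down, at about (300,155), so the knob is about 71° from zero. The blade nose is at (730,392).

```bash
cat >> h.py <<'E'
from scipy.spatial.transform import Rotation as R
def plan(p,yaw_deg,say=True):
    o=get_obs();r=R.from_euler('xyz',o['tcp_rot']);t=R.from_euler('xyz',[180,0,yaw_deg],degrees=True)
    print('turn',np.round((r.inv()*t).as_rotvec(degrees=True),2),'shift',np.round(r.inv().apply(np.array(p)-o['tool_pos'])/1000,4),'now',np.round(o['tool_pos'],1),np.round(np.degrees(o['tcp_rot']),2),'t',o['time'])
E
python3 - <<'E'
from h import *
plan([677,1.5,330],68)
import pickle
a,b=pickle.load(open('c1.pkl','rb'));P=pts(b);q=P[112:170,255:310].reshape(-1,3);z=q[:,2];print(np.histogram(z[(z>190)&(z<260)],bins=35,range=(190,260)))
q=q[(z>234)&(z<250)];print(q.mean(0),cv2.minAreaRect(q[:,:2].astype(np.float32)))
E
python3 -m handwheel '[[[0,0,0],[0,0,-0.05],1],[[0,0,-48],[0.639,-0.3,-0.104],1],[[0,0,-48],[0.639,-0.3,-0.104],1],[[0,0,-48],[0.639,-0.3,-0.104],1],[[0,0,-48],[0.639,-0.3,-0.104],1],[[0,0,-48],[0.639,-0.3,-0.104],1],[[0,0,-48],[0.639,-0.3,-0.104],1],[[0,0,-48],[0.639,-0.3,-0.104],1],[[0,0,-48],[0.639,-0.3,-0.104],1],[[0,0,-48],[0.639,-0.3,-0.104],1],[[0,0,-48],[0.639,-0.3,-0.104],1],[[0,0,-48],[0.639,-0.3,-0.104],1]]'
python3 -c "
from h import *
plan([677,1.5,330],68)"
```

```text
turn [-6.000e-02 -4.000e-02 -4.853e+01] shift [ 0.6387 -0.3005 -0.1034] now [ 175.  -494.6  226.1] [-1.7993e+02 -1.0000e-02  1.9470e+01] t 0.1
(array([ 27,  79, 179, 176, 120, 116, 126,  52,  26,  62,  69,  43,  19,
         4,   2,   1,   7,   4,   6,   2,   4,   3,   3,  13,  19,  37,
        27,  10,   0,   1,   0,   0,   0,   0,   0]), array([190., 192., 194., 196., 198., 200., 202., 204., 206., 208., 210.,
       212., 214., 216., 218., 220., 222., 224., 226., 228., 230., 232.,
       234., 236., 238., 240., 242., 244., 246., 248., 250., 252., 254.,
       256., 258., 260.]))
[676.63053117   2.56578196 240.98294546] ((677.3273315429688, 1.5557079315185547), (58.40932846069336, 14.511667251586914), 67.40015411376953)
time: 1.3
tool_pos: [566.4, -108.0, 318.5]
tcp_rot: [-3.141, 0.0, 1.178]
contact_force: [0.6, -1.3, 0.3]
grip_width: 91.9
finger_force: 0.0
turn [-0.03  0.02 -0.52] shift [ 0.1435  0.0602 -0.0116] now [ 566.4 -108.   318.5] [-1.7997e+02  2.0000e-02  6.7480e+01] t 1.3
```

```bash
python3 -m handwheel '[[[0,0,0],[0.1435,0.0602,-0.0116],1],[[0,0,0],[0.1435,0.0602,-0.0116],1],[[0,0,0],[0.1435,0.0602,-0.0116],1],[[0,0,0],[0.1435,0.0602,-0.0116],1],[[0,0,0],[0.1435,0.0602,-0.0116],1],[[0,0,0],[0.1435,0.0602,-0.0116],1]]'
python3 - <<'E'
from h import *
c=shot('wrist','w1.png');P=pts(c);m=(P[...,2]>232)&(P[...,2]<250)&(np.hypot(P[...,0]-677,P[...,1]-1.5)<45)
print(m.sum(),cv2.minAreaRect(P[m][:,:2].astype(np.float32)),np.median(P[m][:,2]))
plan([677,1.5,215],67.5)
E
```

```text
time: 1.9
tool_pos: [675.4, -1.1, 329.9]
tcp_rot: [-3.141, 0.001, 1.177]
contact_force: [-0.2, 0.2, 0.5]
grip_width: 91.7
finger_force: 0.0
1072 ((677.4553833007812, 0.29981231689453125), (59.30030059814453, 12.51973819732666), 67.86444091796875) 239.57540900018444
turn [-0.02  0.04 -0.11] shift [0.0036 0.0005 0.1154] now [675.2  -1.5 330.4] [-1.7998e+02  4.0000e-02  6.7390e+01] t 1.95
```

View pics/w1.png

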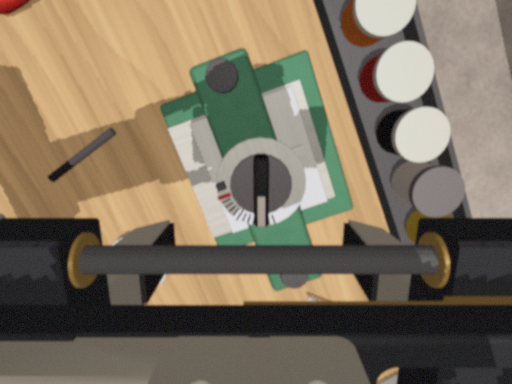

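The wrist view shows the knob bar vertical in the image at (262,185), centred between the fingers, and the red zero mark at (222,190). I'll descend and grip it.

```bash
python3 -m handwheel '[[[0,0,-0.5],[0.0032,0.001,0.05],0.5],[[0,0,-0.5],[0.0032,0.001,0.09],0.4],[[0,0,-0.5],[0.0032,0.001,0.11],0.4],[[0,0,-0.5],[0.0032,0.001,0.117],0.4],[[0,0,-0.5],[0.0032,0.001,0.117],0.4],[[0,0,-0.5],[0.0032,0.001,0.117],0.1],[[0,0,-0.5],[0.0032,0.001,0.117],0],[[0,0,-0.5],[0.0032,0.001,0.117],0],[[0,0,-0.5],[0.0032,0.001,0.117],0],[[0,0,-0.5],[0.0032,0.001,0.117],0]]'
python3 - <<'E'
from h import *
plan([677.4,0.8,213],-3.1); print(get_obs()['moment'])
import pickle
a,b=pickle.load(open('c1.pkl','rb'));P=pts(b)
v,u=np.mgrid[:384,:512]
# press yaw: bed/platen front edges, crosshead sides from depth
for lo,hi,n in((190,207,'cross'),(68,85,'platen'),(50,60,'bed')):
    m=(u>230)&(u<335)&(v>112)&(v<195)&(P[...,2]>lo)&(P[...,2]<hi)
    print(n,m.sum(),cv2.minAreaRect(P[m][:,:2].astype(np.float32)),np.median(P[m][:,2]))
E
```

```text
time: 2.95
tool_pos: [678.2, 2.3, 213.6]
tcp_rot: [3.141, -0.0, 1.186]
contact_force: [0.2, -0.6, -0.9]
grip_width: 16.2
finger_force: 0.0
turn [ 2.000e-02 -2.000e-02  7.107e+01] shift [-0.0017 -0.0002  0.0006] now [678.2   2.3 213.6] [179.97  -0.    67.97] t 2.95
[-0.05913783 -0.09227915 -0.0202512 ]
cross 1392 ((677.7503662109375, 0.8134536743164062), (84.05487823486328, 239.03164672851562), 0.6612510085105896) 197.2716060420081
platen 1011 ((677.1029052734375, 1.6808242797851562), (209.7610321044922, 141.10183715820312), 87.44837188720703) 79.82632421240555
bed 766 ((667.247314453125, 3.2227325439453125), (236.44532775878906, 190.27459716796875), 87.34898376464844) 55.96032435329835
```

```bash
python3 -m handwheel '[[[0,0,0],[-0.001,0,0],0],[[0,0,0],[-0.001,0,0],0],[[0,0,0],[-0.001,0,0],0],[[0,0,8],[-0.001,0,0],0],[[0,0,16],[-0.001,0,0],0],[[0,0,24],[-0.001,0,0],0],[[0,0,32],[-0.001,0,0],0],[[0,0,40],[-0.001,0,0],0],[[0,0,48],[-0.001,0,0],0],[[0,0,56],[-0.001,0,0],0],[[0,0,64],[-0.001,0,0],0],[[0,0,64],[-0.001,0,0],0]]'
python3 - <<'E'
from h import *
plan([677.4,0.8,213],-3.1); print(get_obs()['moment'])
E
python3 -m handwheel '[[[0,0,3],[0,0,0],0],[[0,0,6],[0,0,0],0],[[0,0,7],[0,0,0],0],[[0,0,7.5],[0,0,0],0],[[0,0,7.5],[0,0,0],0]]'
python3 - <<'E'
from h import *
plan([677.4,0.8,213],-3.1); print(get_obs()['moment'])
E
```

```text
time: 4.15
tool_pos: [679.3, 0.9, 213.5]
tcp_rot: [3.141, -0.004, 0.065]
contact_force: [8.0, -0.8, -1.0]
grip_width: 13.0
finger_force: 30.0
turn [ 0.04 -0.23  6.83] shift [-0.0019  0.      0.0005] now [679.3   0.9 213.5] [179.95  -0.23   3.73] t 4.15
[-0.00394562 -1.10032559 -0.12898316]
time: 4.65
tool_pos: [679.3, 0.8, 213.5]
tcp_rot: [3.141, -0.004, -0.061]
contact_force: [7.3, -1.5, -1.3]
grip_width: 12.7
finger_force: 30.1
turn [ 0.05 -0.24 -0.41] shift [-0.0019  0.0001  0.0005] now [679.3   0.8 213.5] [179.95  -0.24  -3.51] t 4.65
[-0.0878478  -1.1168407   0.47839763]
```

```bash
python3 -m handwheel '[[[0,0,1],[0,0,0],0],[[0,0,1.5],[0,0,0],0],[[0,0,1.5],[0,0,0],0]]'
python3 - <<'E'
from h import *
plan([677.4,0.8,213],-3.1); print(get_obs()['moment'])
E
```

```text
time: 4.95
tool_pos: [679.3, 0.8, 213.6]
tcp_rot: [3.141, -0.004, -0.087]
contact_force: [6.7, -1.7, -1.4]
grip_width: 13.1
finger_force: 30.6
turn [ 0.06 -0.23 -1.88] shift [-0.0019  0.0001  0.0006] now [679.3   0.8 213.6] [179.95  -0.23  -4.98] t 4.95
[-0.15931153 -1.10075716  0.61778802]
```

```bash
python3 -m handwheel '[[[0,0,0],[0,0,0],0.5],[[0,0,0],[0,0,0],0.6],[[0,0,0],[0,0,0],0.6],[[0,0,0],[0,0,0],0.6],[[0,0,0],[0,0,-0.05],0.7],[[0,0,0],[0,0,-0.1],1],[[0,0,0],[0,0,-0.14],1],[[0,0,0],[0,0,-0.14],1],[[0,0,0],[0,0,-0.14],1]]'
python3 - <<'E'
from h import *
c=shot('wrist','w2.png');P=pts(c);m=(P[...,2]>232)&(P[...,2]<250)&(np.hypot(P[...,0]-677,P[...,1]-1.5)<45)
print('bar',m.sum(),cv2.minAreaRect(P[m][:,:2].astype(np.float32)),np.median(P[m][:,2]))
m=(P[...,2]>192)&(P[...,2]<200);q=P[m];q=q[np.hypot(q[:,0]-677,q[:,1]-1)<150]
print('cross',cv2.minAreaRect(q[:,:2].astype(np.float32)))
plan([461,-282,200],-15)
E
```

```text
time: 5.85
tool_pos: [677.8, 1.3, 354.0]
tcp_rot: [3.141, -0.002, -0.088]
contact_force: [-0.5, -0.4, -1.0]
grip_width: 80.2
finger_force: 0.0
bar 907 ((677.6529541015625, 0.07583904266357422), (12.93678092956543, 59.352447509765625), 86.9890365600586) 239.77340533953134
cross ((679.0524291992188, 0.00937652587890625), (237.7598876953125, 81.46451568603516), 86.57319641113281)
turn [0.01 0.09 9.96] shift [-0.1905  0.3012  0.1525] now [677.4   1.3 352.2] [ 1.80e+02  9.00e-02 -5.04e+00] t 5.9
```

View pics/w2.png

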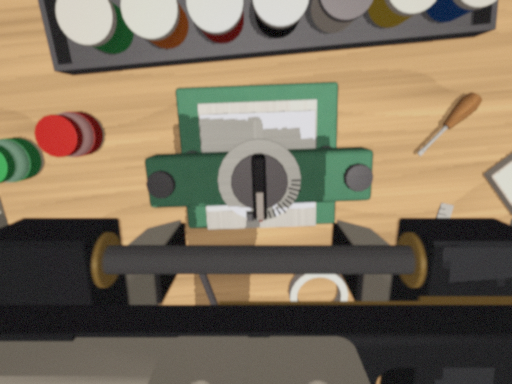

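The wrist view shows the bar at (260,190) square to the crosshead, with the mark toward the front, so the knob is at its zero stop. Next is the blade.

```bash
python3 -m handwheel '[[[0,0,4],[-0.09,0.12,0],1],[[0,0,10],[-0.22,0.295,0],1],[[0,0,10],[-0.22,0.295,0],1],[[0,0,10],[-0.22,0.295,0],1],[[0,0,10],[-0.22,0.295,0],1],[[0,0,10],[-0.22,0.295,0],1],[[0,0,10],[-0.22,0.295,0.15],1],[[0,0,10],[-0.22,0.295,0.15],1],[[0,0,10],[-0.22,0.295,0.15],1],[[0,0,10],[-0.22,0.295,0.15],1],[[0,0,10],[-0.22,0.295,0.15],1]]'
cat > bl.py <<'E'
from h import *
import sys
c=shot('wrist',sys.argv[1]);P=pts(c);hsv=cv2.cvtColor(c['image'],cv2.COLOR_RGB2HSV)
m=(hsv[...,0]>100)&(hsv[...,0]<130)&(hsv[...,1]>100)&(np.hypot(P[...,0]-460,P[...,1]+283)<80)
t=m&(P[...,2]>28)&(P[...,2]<38)
print('bluetop',t.sum(),cv2.minAreaRect(P[t][:,:2].astype(np.float32)),np.median(P[t][:,2]))
w=(P[...,2]>1.8)&(P[...,2]<45)&(np.hypot(P[...,0]-495,P[...,1]+292)<95)
w=cv2.morphologyEx(w.astype(np.uint8),cv2.MORPH_OPEN,np.ones((5,5)))
n,l,s,_=cv2.connectedComponentsWithStats(w);i=1+s[1:,4].argmax();w=l==i
print('blade',s[i],cv2.minAreaRect(P[w][:,:2].astype(np.float32)),np.median(P[w][:,2]))
plan([460,-282,200],-15)
E
python3 bl.py w3.png
```

```text
time: 7.0
tool_pos: [430.0, -272.2, 199.3]
tcp_rot: [-3.138, 0.008, -0.264]
contact_force: [-0.6, -0.2, 0.7]
grip_width: 91.6
finger_force: 0.0
bluetop 757 ((461.0246276855469, -283.03118896484375), (16.069015502929688, 52.10811996459961), 72.8881607055664) 31.139600868524894
blade [ 252   52   23  121 2220] ((492.508544921875, -293.01324462890625), (21.980239868164062, 124.05589294433594), 72.5347900390625) 8.367138976868574
turn [-0.12  0.24 -0.09] shift [0.03   0.0016 0.0013] now [ 431.5 -272.6  201.4] [-179.88    0.24  -15.09] t 7.05
```

View pics/w3.png

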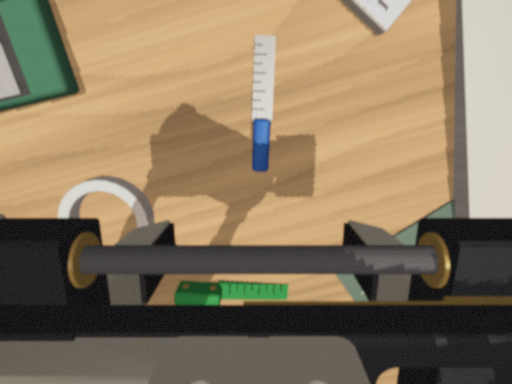

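The view shows the blue grip at (261,145) and the nose at (265,38). Nothing is near the fingers, so I'll descend and grasp.

```bash
python3 - <<'E'
from h import *
plan([461,-283,5],-17.3)
E
python3 -m handwheel '[[[0,0,2.2],[0.031,0.0025,0],0.7],[[0,0,2.2],[0.031,0.0025,0.05],0.6],[[0,0,2.2],[0.031,0.0025,0.1],0.5],[[0,0,2.2],[0.031,0.0025,0.15],0.5],[[0,0,2.2],[0.031,0.0025,0.18],0.5],[[0,0,2.2],[0.031,0.0025,0.19],0.5],[[0,0,2.2],[0.031,0.0025,0.195],0.5],[[0,0,2.2],[0.031,0.0025,0.195],0.5]]'
python3 - <<'E'
from h import *
plan([461,-283,5],-17.3)
E
```

```text
turn [-0.12  0.24  2.21] shift [0.032  0.0028 0.1963] now [ 431.5 -272.6  201.4] [-179.88    0.24  -15.09] t 7.05
time: 7.85
tool_pos: [463.1, -284.2, 9.5]
tcp_rot: [3.141, -0.002, -0.3]
contact_force: [0.0, 0.9, 0.3]
grip_width: 45.8
finger_force: 0.0
turn [ 0.05 -0.12  0.09] shift [-0.0024 -0.0005  0.0045] now [ 463.1 -284.2    9.5] [ 1.7995e+02 -1.2000e-01 -1.7210e+01] t 7.85
```

```bash
python3 -m handwheel '[[[0,0,0],[-0.001,0,0.002],0.5],[[0,0,0],[-0.001,0,0.002],0.1],[[0,0,0],[-0.001,0,0.002],0],[[0,0,0],[-0.001,0,0.002],0],[[0,0,0],[-0.001,0,0.002],0],[[0,0,0],[-0.001,0,0.002],0],[[0,0,0],[-0.001,0,0.002],0]]'
python3 - <<'E'
from h import *
plan([461,-283,150],-3.1)
E
```

```text
time: 8.55
tool_pos: [461.2, -283.4, 6.6]
tcp_rot: [3.141, -0.0, -0.301]
contact_force: [-0.2, 1.4, 4.8]
grip_width: 17.7
finger_force: 30.0
turn [ 1.000e-02 -2.000e-02 -1.413e+01] shift [-0.0002 -0.0004 -0.1434] now [ 461.2 -283.4    6.6] [ 1.7999e+02 -2.0000e-02 -1.7230e+01] t 8.55
```

```bash
python3 - <<'E'
from h import *
plan([467.7,12.4,130],-3.1)
E
python3 -m handwheel '[[[0,0,0],[0,0,-0.02],0],[[0,0,0],[0,0,-0.06],0],[[0,0,0],[0,0,-0.1],0],[[0,0,0],[0,0,-0.124],0],[[0,0,-4],[-0.015,-0.05,-0.124],0],[[0,0,-9],[-0.04,-0.14,-0.124],0],[[0,0,-14.1],[-0.081,-0.284,-0.124],0],[[0,0,-14.1],[-0.081,-0.284,-0.124],0],[[0,0,-14.1],[-0.081,-0.284,-0.124],0],[[0,0,-14.1],[-0.081,-0.284,-0.124],0],[[0,0,-14.1],[-0.081,-0.284,-0.124],0],[[0,0,-14.1],[-0.081,-0.284,-0.124],0]]'
python3 - <<'E'
from h import *
c=shot('wrist','w4.png');b=shot('top','t4.png');shot('scene','s4.png')
plan([485.7,11.4,70],-3.1)
for n,c in(('w',c),('t',b)):
    P=pts(c);hsv=cv2.cvtColor(c['image'],cv2.COLOR_RGB2HSV)
    for lo,hi in((50,60),(70,85)):
        m=(P[...,2]>lo)&(P[...,2]<hi)&(abs(P[...,1]-3)<70)&(P[...,0]>575)&(P[...,0]<650)&(hsv[...,1]<70)
        if m.sum()>20: print(n,lo,m.sum(),np.median(P[m],0),cv2.minAreaRect(P[m][:,:2].astype(np.float32)))
cv2.imwrite('pics/c4.png',np.hstack([cv2.imread('pics/w4.png')[:260],cv2.resize(cv2.imread('pics/s4.png')[140:270,140:290],(300,260))])[:, -800:])
E
```

```text
turn [ 1.000e-02 -2.000e-02 -1.413e+01] shift [-0.0813 -0.2845 -0.1235] now [ 461.2 -283.4    6.6] [ 1.7999e+02 -2.0000e-02 -1.7230e+01] t 8.55
time: 9.75
tool_pos: [467.5, 12.7, 130.0]
tcp_rot: [3.141, 0.001, -0.052]
contact_force: [-0.4, -0.8, -2.1]
grip_width: 17.5
finger_force: 30.0
turn [ 0.02  0.01 -0.12] shift [ 0.0178 -0.0017  0.0601] now [467.9  10.7 130.1] [ 1.7998e+02  1.0000e-02 -3.2200e+00] t 9.9
w 50 8998 [593.12193817   6.87211901  54.35638303] ((590.7943115234375, 3.0907669067382812), (141.13192749023438, 35.5345573425293), 87.82512664794922)
t 50 413 [592.35267382   6.42959551  56.15103265] ((591.7766723632812, 3.478759765625), (139.69451904296875, 35.39384460449219), 88.34110260009766)
t 70 605 [627.19743597  -2.31237542  76.0430329 ] ((626.951416015625, 3.588592529296875), (137.72828674316406, 45.9189567565918), 89.9026107788086)
```

View pics/c4.png

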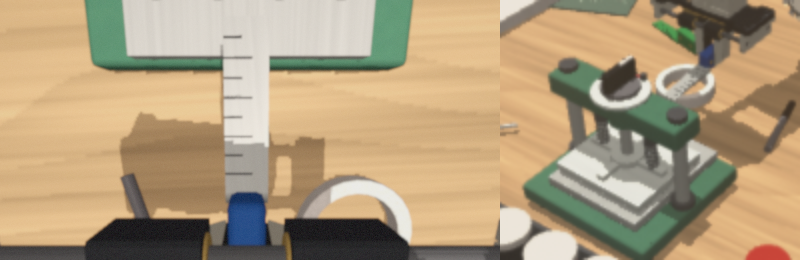

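The blade is held straight, with its axis at column 246, square to the press front edge at row 65. The nose is just over the bed front. I'll lower it and find the bed by contact.

```bash
python3 -m handwheel '[[[0,0,0],[0,0,0.03],0],[[0,0,0],[0,0,0.055],0],[[0,0,0],[0.005,0,0.063],0],[[0,0,0],[0.018,0,0.064],0],[[0,0,0],[0.018,0,0.064],0],[[0,0,0],[0.018,0,0.064],0],[[0,0,0],[0.018,0,0.064],0]]'
python3 -m handwheel '[[[0,0,0],[0,0,0.0005],0],[[0,0,0],[0,0,0.001],0],[[0,0,0],[0,0,0.001],0]]'
python3 -m handwheel '[[[0,0,0],[0,0,0.0005],0],[[0,0,0],[0,0,0.001],0],[[0,0,0],[0,0,0.001],0]]'
python3 -m handwheel '[[[0,0,0],[0,0,0.0005],0],[[0,0,0],[0,0,0.0005],0],[[0,0,0],[0,0,0.0005],0]]'
```

```text
time: 10.6
tool_pos: [485.6, 10.5, 66.7]
tcp_rot: [3.141, -0.0, -0.055]
contact_force: [0.1, 0.1, -1.8]
grip_width: 17.7
finger_force: 30.0
time: 10.9
tool_pos: [485.6, 10.9, 65.3]
tcp_rot: [3.142, -0.0, -0.055]
contact_force: [-0.5, 0.7, -1.7]
grip_width: 18.1
finger_force: 30.0
time: 11.2
tool_pos: [485.7, 10.8, 64.2]
tcp_rot: [3.142, 0.0, -0.055]
contact_force: [-0.2, -0.2, -2.5]
grip_width: 17.5
finger_force: 30.0
time: 11.5
tool_pos: [485.8, 10.8, 63.7]
tcp_rot: [3.141, 0.0, -0.055]
contact_force: [-0.1, -0.6, -2.0]
grip_width: 17.8
finger_force: 30.0
```

```bash
python3 -m handwheel '[[[0,0,0],[0,0,0.0005],0],[[0,0,0],[0,0,0.0005],0],[[0,0,0],[0,0,0.0005],0]]'
python3 -m handwheel '[[[0,0,0],[0,0,0.0005],0],[[0,0,0],[0,0,0.0005],0],[[0,0,0],[0,0,0.0005],0]]'
python3 -m handwheel '[[[0,0,0],[0,0,0.0005],0],[[0,0,0],[0,0,0.0005],0],[[0,0,0],[0,0,0.0005],0]]'
```

```text
time: 11.8
tool_pos: [485.8, 10.8, 63.3]
tcp_rot: [3.142, -0.0, -0.055]
contact_force: [-0.1, 0.3, -2.1]
grip_width: 17.6
finger_force: 30.0
time: 12.1
tool_pos: [485.7, 10.8, 62.7]
tcp_rot: [3.142, 0.0, -0.055]
contact_force: [0.9, -0.2, -1.0]
grip_width: 17.4
finger_force: 30.0
time: 12.4
tool_pos: [485.7, 10.8, 62.2]
tcp_rot: [3.141, 0.0, -0.055]
contact_force: [0.9, -0.8, -2.2]
grip_width: 17.9
finger_force: 30.0
```

```bash
python3 -m handwheel '[[[0,0,0],[0,0,0.0005],0],[[0,0,0],[0,0,0.0005],0],[[0,0,0],[0,0,0.0005],0]]'
python3 -m handwheel '[[[0,0,0],[0,0,0.0005],0],[[0,0,0],[0,0,0.0005],0],[[0,0,0],[0,0,0.0005],0]]'; python3 -c "
from h import *
print(get_obs()['moment'])"
```

```text
time: 12.7
tool_pos: [485.8, 10.8, 61.8]
tcp_rot: [3.142, -0.0, -0.055]
contact_force: [-1.4, 1.0, -1.7]
grip_width: 17.6
finger_force: 30.0
time: 13.0
tool_pos: [485.8, 10.8, 61.4]
tcp_rot: [3.141, -0.0, -0.055]
contact_force: [-2.4, 0.7, 2.2]
grip_width: 17.9
finger_force: 30.0
[ 0.0356883   0.0197917  -0.01200034]
```

Contact came at TCP z ≈ 61.5, so the gap is about 6 mm. I'll slide the blade in.

```bash
python3 -m handwheel '[[[0,0,0],[0.005,0,0],0],[[0,0,0],[0.01,0,0],0],[[0,0,0],[0.015,0,0],0],[[0,0,0],[0.02,0,0],0],[[0,0,0],[0.02,0,0],0]]'
python3 -m handwheel '[[[0,0,0],[0.005,0,0],0],[[0,0,0],[0.01,0,0],0],[[0,0,0],[0.015,0,0],0],[[0,0,0],[0.02,0,0],0],[[0,0,0],[0.02,0,0],0]]'
python3 -m handwheel '[[[0,0,0],[0.003,0,0],0],[[0,0,0],[0.006,0,0],0],[[0,0,0],[0.006,0,0],0]]'
```

```text
time: 13.5
tool_pos: [507.0, 9.6, 61.4]
tcp_rot: [3.141, -0.001, -0.055]
contact_force: [-0.1, -0.2, 3.0]
grip_width: 17.9
finger_force: 30.0
time: 14.0
tool_pos: [526.2, 8.7, 61.4]
tcp_rot: [3.142, -0.0, -0.055]
contact_force: [-3.3, 0.1, 5.2]
grip_width: 17.6
finger_force: 30.0
time: 14.3
tool_pos: [531.6, 8.4, 61.5]
tcp_rot: [3.142, 0.001, -0.055]
contact_force: [-5.3, 0.1, 6.9]
grip_width: 18.1
finger_force: 30.0
```

```bash
cat > pl.py <<'E'
from h import *
for n in('scene','top'):
    P=pts(shot(n));f=(P[...,2]>68)&(P[...,2]<84)&(abs(P[...,1]-2)<70)
    k=f&(P[...,0]>712)&(P[...,0]<742); g=f&(P[...,0]>612)&(P[...,0]<642)
    print(n,[(int(m.sum()),np.round(P[m][:,2].mean(),2),np.round(np.median(P[m][:,2]),2)) for m in(k,g)])
o=get_obs();print(o['tool_pos'].round(2),o['contact_force'].round(1),o['moment'].round(2))
E
python3 pl.py
python3 -m handwheel '[[[0,0,0],[0.003,0,-0.0003],0],[[0,0,0],[0.006,0,-0.0003],0],[[0,0,0],[0.006,0,-0.0003],0]]'
python3 pl.py
```

```text
scene [(340, np.float64(75.17), np.float64(74.76)), (48, np.float64(74.65), np.float64(74.48))]
top [(40, np.float64(77.15), np.float64(77.07)), (160, np.float64(76.7), np.float64(76.67))]
[531.58   8.4   61.43] [-4.   0.7  6.7] [0.09 0.57 0.04]
time: 14.7
tool_pos: [537.7, 8.0, 61.6]
tcp_rot: [3.142, 0.001, -0.055]
contact_force: [-4.2, 0.9, 6.2]
grip_width: 17.6
finger_force: 30.0
scene [(336, np.float64(75.09), np.float64(74.79)), (48, np.float64(75.06), np.float64(75.04))]
top [(38, np.float64(76.44), np.float64(76.04)), (59, np.float64(75.51), np.float64(75.14))]
[537.68   8.02  61.58] [-3.5  0.7  5.8] [ 0.09  0.57 -0.01]
```

```bash
python3 -m handwheel '[[[0,0,0],[0.003,0,-0.0003],0],[[0,0,0],[0.006,0,-0.0003],0],[[0,0,0],[0.006,0,-0.0003],0]]'
python3 -m handwheel '[[[0,0,0],[0.003,0,0],0],[[0,0,0],[0.006,0,0],0],[[0,0,0],[0.006,0,0],0]]'
python3 pl.py
```

```text
time: 15.1
tool_pos: [542.6, 7.8, 61.7]
tcp_rot: [-3.142, 0.003, -0.054]
contact_force: [-7.6, 0.9, 7.0]
grip_width: 17.9
finger_force: 30.0
time: 15.4
tool_pos: [547.8, 7.6, 61.7]
tcp_rot: [-3.141, 0.005, -0.054]
contact_force: [-10.0, 0.4, 9.9]
grip_width: 17.8
finger_force: 30.0
scene [(334, np.float64(76.05), np.float64(75.67)), (45, np.float64(75.31), np.float64(75.01))]
top [(38, np.float64(77.48), np.float64(77.68)), (0, np.float64(nan), np.float64(nan))]
[547.79   7.59  61.69] [-10.1   0.3   9.6] [0.09 1.5  0.03]pl.py:5: RuntimeWarning: Mean of empty slice.
  print(n,[(int(m.sum()),np.round(P[m][:,2].mean(),2),np.round(np.median(P[m][:,2]),2)) for m in(k,g)])
  ret = ret.dtype.type(ret / rcount)
  return _methods._mean(a, axis=axis, dtype=dtype,
```

```bash
python3 -m handwheel '[[[0,0,0],[0,0,-0.0004],0],[[0,0,0],[0,0,-0.0004],0],[[0,0,0],[0.003,0,-0.0004],0],[[0,0,0],[0.005,0,-0.0004],0],[[0,0,0],[0.005,0,-0.0004],0]]'
python3 pl.py 2>/dev/null
```

```text
time: 16.0
tool_pos: [552.4, 7.4, 61.7]
tcp_rot: [-3.141, 0.006, -0.054]
contact_force: [-10.4, 0.5, 8.2]
grip_width: 17.6
finger_force: 30.0
scene [(339, np.float64(76.2), np.float64(75.95)), (45, np.float64(76.0), np.float64(76.2))]
top [(39, np.float64(77.75), np.float64(77.67)), (0, np.float64(nan), np.float64(nan))]
[552.35   7.39  61.72] [-10.7   0.4   8.1] [0.12 1.53 0.01]
```

```bash
python3 -m handwheel '[[[0,0,0],[0,0,-0.0003],0],[[0,0,0],[0.002,0,-0.0003],0],[[0,0,0],[0.004,0,-0.0003],0],[[0,0,0],[0.004,0,-0.0003],0],[[0,0,0],[0.004,0,-0.0003],0]]'
python3 pl.py 2>/dev/null
python3 - <<'E'
from h import *
a=shot('scene')['image'][150:255,150:265];w=shot('wrist')['image'][:300,100:400]
cv2.imwrite('pics/c5.png',np.hstack([cv2.resize(a,(440,400),interpolation=cv2.INTER_CUBIC),cv2.resize(w,(360,400))])[:,:,::-1])
E
```

```text
time: 16.6
tool_pos: [556.2, 7.2, 61.7]
tcp_rot: [-3.141, 0.006, -0.054]
contact_force: [-10.6, 0.8, 5.9]
grip_width: 17.9
finger_force: 30.0
scene [(330, np.float64(76.62), np.float64(76.51)), (41, np.float64(76.2), np.float64(76.3))]
top [(41, np.float64(78.39), np.float64(78.95)), (0, np.float64(nan), np.float64(nan))]
[556.17   7.18  61.73] [-9.9 -0.6  5.8] [0.1  1.45 0.  ]
```

View pics/c5.png

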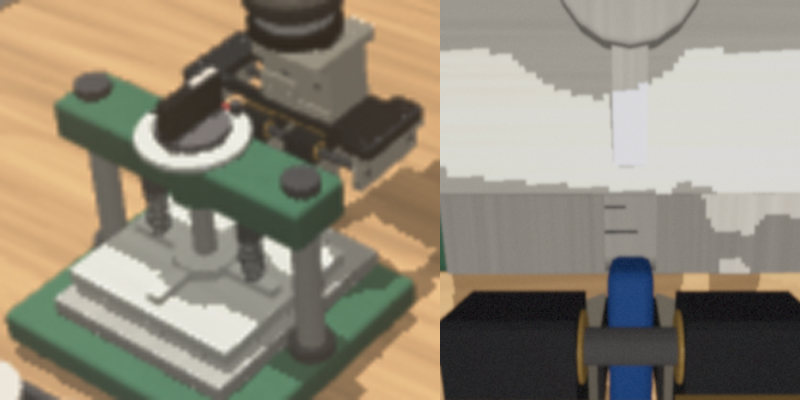

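The picture shows the blade nose running square under the platen's front edge (wrist half, near (630,195)). The platen has lifted about 1.5 mm and the knob is still at zero. I'll hold, check for drift and hand in.

```bash
python3 -m handwheel '[[[0,0,0],[0,0,0],0],[[0,0,0],[0,0,0],0],[[0,0,0],[0,0,0],0],[[0,0,0],[0,0,0],0],[[0,0,0],[0,0,0],0]]' && python3 -c "
from h import *
print(close_job())"
```

```text
time: 17.3
tool_pos: [556.2, 7.2, 61.7]
tcp_rot: [-3.141, 0.006, -0.054]
contact_force: [-11.0, 1.3, 6.0]
grip_width: 18.1
finger_force: 30.0
the job is handed in; nothing more can be done
None
```

The job is handed in at 17.3 s: the dial knob is at its zero stop, and the blade is gripped and held still under the platen, lifting it about 1.5 mm by the camera (gap about 6 mm), but the last push reading was 11 N against the 4 to 9 N expected for a snug blade, part of it probably bed friction.

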